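Bring the red-capped tube on the rotator to the top

ROBOT

A 7-joint arm with a two-finger parallel gripper is mounted at the origin on the work surface. World frame = base frame: x ahead of the robot, y to its left, z up, the work surface at z = 0. Lengths are in m, angles in rad, forces in N, time in s.
With the tool pointing down it reaches from about 0.4 to 0.85 m from the base axis. Payload 10.4 kg.
Tool frame: the origin (TCP) lies between the finger pads; the fingertips stand ahead of it and the grasp point (between the pads) lies 6 mm ahead of it (finger_overhang is the z of the fingertips in the tool frame, in m); z points along the fingers, y is the direction in which the jaws open and shut (so a half turn about z gives the same grasp; the last joint's range is limited). The gripper opens to 85 mm and grips with 20 to 120 N. Pads are 22 mm wide; open, the fingers measure 114 mm over their backs; the gripper's body (76 mm by 85 mm) begins 54 mm behind the grasp point. The pads swing forward as they close: fully open they stand 13 mm farther back than shut.
Start: joints at [1.272, 0.332, -0.065, 1.46, 0.022, 1.35, -0.088], TCP at [0.17, -0.601, 0.219] pointing down, gripper open.
Joint ranges: [-2.6, 2.6], [-0.5, 2.12], [-1.47, 1.34], [0.16, 2.42], [-1.27, 4.41], [0.06, 2.06], [-2.6, 2.6]. Speed limits (rad/s): [2.22, 2.22, 2.79, 2.79, 3.14, 3.14, 3.14].

INTERFACE

Orientations are given as a unit quaternion [x, y, z, w].
In Python, from workcell import * gives the robot as it stands.
- The arm moves only by the shell command python3 -m creep 'ROWS' [FORCE]. ROWS is JSON, a list of rows, each a list of 7 numbers: the turn, a rotation vector about the tool's x, y, z in rad, then the shift along the tool's x, y, z in mm, then the closure in counts, from 0 (fully open) to 255 (shut). In form: [[wx, wy, wz, dx, dy, dz, claw], ...]. A call has 1 to 8 rows; each row shifts and turns the commanded pose from where the row before left it, along the tool's axes as they then stand; what a row does not reach is not made up. A row lasts 1/10 s, in which the tool goes at most 50 mm and 8.59 degrees, less where a joint would pass 70% of its speed; a pose out of reach is approached as far as the arm can. A call is refused whole if a number of a shift passes 50 or a number of a turn 0.15, either way. A call with a gripper value outside its range is refused whole. The fingers move at their own pace and stop on an object; FORCE is the grip in N (left out, the last holds). Time passes only in rows, so rows that do not move let the fingers close. It gives the time, the measured TCP pose, the force and the opening at its end, in the units of the state.
- get_obs(): the state, without advancing time (a new reading comes with each control period).
- camera(name): name is "scene" or "top" or "wrist"; returns (picture, depth): 420x560x3 uint8, blue, green, red; 420x560 float32, m along the optical axis (not along the pixel's ray), 0 where there is no reading.
- camera_model(name): a dict with "camera_matrix" (3x3 intrinsics, pixels), "R" (3x3) and "t" (3): a world point X has camera coordinates R X + t; the wrist camera has in their place "mount" (4x4, takes a point from camera to tool coordinates, whose origin is the TCP and whose axes are the flange's). Camera axes: x right, y down, z forward; pixel columns grow to the right and rows downward; lengths in m; the calibration is good to about 2 mm. A picture is of the moment at which its call begins: read the wrist's pose just before it. camera_model takes no time and is no camera call.
- hand_in(): hands the job in, once; it reports no verdict.
The state is a dict: "clock": time; "joint_pos": joint angles; "joint_velocities": joint speeds; "tau": joint torques, N m; "position": TCP position; "ee_rot": TCP orientation; "ft_force": force on the tool from outside, world axes, zero at the start; "torque": the same for the moment, N m; "grip_width": opening from 0.0 (shut) to 1.0 (fully open).
Only numpy, scipy, OpenCV 4.12 (cv2) and the standard library are available. Lean on these libraries where they do the work, as an engineer would, in place of code of your own. Each camera call takes 0.05 s, during which the arm holds its last target.

TASK

On the tube rotator (the upright green wheel that carries five sample tubes on the lab bench), turn the wheel until the tube with the red cap is at the very top, ready to be unclipped later. All tubes stay clamped in the wheel; any of them can serve as a handle for turning it. Let go so that the wheel stays still, and do not shift or knock over the translucent media bottle with the blue cap beside it.

Things in the scene. Friction and masses are not known exactly. Their poses are not given: they have to be found in the camera images.
- wheel (a joint): wheel angle, rad: 0 = red-capped tube at the top; starts at -2.3 to -1.1, unlimited both ways. Positive turns about +x of point hub: the wheel's top moves towards hub -y. Stiff axle: 0.08 N m of friction (1.3 N at a tube) holds the balanced wheel where it is left. Five tubes parallel to the axle, 72 degrees apart on a 60 mm radius: one red cap, four blue.
- hub (a point): on the axle, at the front face of the wheel (upright green disc, 160 mm across, 6 thick), 125 mm above the bench. Fixed frame: x along the axle, out of the front where the tubes stick out; y level in the wheel's plane; z up. Black centre nut: 32 mm wide, to x = 12 mm. White drive box behind: x -133 to -43, 120 mm wide, top 27 mm above the axle. The base is fixed.
- red_tube (a point): centre line of the red-capped tube, 55 mm in front of the wheel's face, 60 mm off the axle; turns with the wheel. Its x is along the axle, its z points from the axle out through this tube (vertical = at the top). All five tubes are alike but for the cap: collar 25 mm wide for 0-10 mm from the face, white bare tube of 17 mm to grip for 10-78, cap of 21 mm for 78-98.
- media_mid (a point): centre (75 mm above the bench) of the translucent media bottle with blue cap and paper label, 76 mm diameter, 150 mm high, loose, standing upright at least 200 mm from the hub, to its left seen from the robot.
Mind the look-alikes: they are no part of the job. Leave any pink or purple look-alike of the part that bears media_mid alone.

How it is judged:
At the end, for the whole second after the job is handed in: The red-capped tube is within about 10 degrees (0.18 rad) of straight up from the axle and the wheel is still (under 0.1 rad/s); the media bottle stands upright within 30 mm of where it was (angle between red_tube's own z axis and vertical below 0.18 rad and velocity of joint wheel between -0.1 and 0.1 rad/s and distance of media_mid from where it was at the start of the episode below 0.03 m and angle between media_mid's own z axis and vertical below 0.2 rad); the robot touches nothing.
It fails at once if the media bottle is shifted more than 30 mm or tipped over (distance of media_mid from where it was at the start of the episode above 0.03 m or angle between media_mid's own z axis and vertical above 0.5 rad).
It also fails if it takes over 34 s, if anything falls off the work surface, if the arm or the gripper's body presses on something with over 40 N, if the wrist force passes 120 N, or if a joint passes its speed limit or range.

## Working session

There is one attempt and no reset: what is moved stays moved. The work goes in short steps, Python scripts to look and compute and a shell command to move; the robot and the scene stay as the last step left them, time stands still between calls to the robot, and variables do not carry over. Pictures are saved under pics/ and viewed, and the job is handed in when it is done.

```bash
mkdir -p pics; ls; python3 - <<'E'
from workcell import *
import cv2,numpy as np
np.set_printoptions(precision=4,suppress=True)
print(get_obs())
for n in ("scene","top"):
    im,d=camera(n); cv2.imwrite(f"pics/{n}0.png",im); np.save(f"pics/{n}0.npy",d)
    print(n,camera_model(n))
print(camera_model("wrist"))
E
```

```text
pics
{'clock': 0.0, 'joint_pos': array([ 1.2724,  0.3329, -0.0647,  1.4609,  0.0216,  1.3499, -0.0885]), 'joint_velocities': array([ 0.0014,  0.0003, -0.0002, -0.0005, -0.0002, -0.001 ,  0.0015]), 'tau': array([ -0.0008, -62.5442,   0.0486, -39.16  ,   0.0163,   0.01  ,
         0.    ]), 'position': array([ 0.1701, -0.601 ,  0.2183]), 'ee_rot': array([ 0.9905,  0.1375, -0.0001, -0.0007]), 'ft_force': array([-0.2091,  0.6466,  0.5876]), 'torque': array([-0.0127,  0.0118,  0.0036]), 'grip_width': 0.9996587308915459}
scene {'camera_matrix': array([[438.1533,   0.    , 285.7731],
       [  0.    , 438.1533, 208.7189],
       [  0.    ,   0.    ,   1.    ]]), 'R': array([[-0.7543,  0.6565,  0.0004],
       [ 0.4948,  0.5689, -0.6569],
       [-0.4315, -0.4953, -0.754 ]]), 't': array([ 0.2858, -0.2445,  1.2189])}
top {'camera_matrix': array([[522.921 ,   0.    , 279.891 ],
       [  0.    , 522.921 , 205.8713],
       [  0.    ,   0.    ,   1.    ]]), 'R': array([[ 0.0237, -0.9995,  0.0215],
       [-0.9862, -0.0269, -0.1632],
       [ 0.1637, -0.0174, -0.9864]]), 't': array([0.1251, 0.4985, 0.9655])}
{'camera_matrix': array([[363.371 ,   0.    , 281.0136],
       [  0.    , 363.371 , 208.8903],
       [  0.    ,   0.    ,   1.    ]]), 'mount': array([[ 0.0001, -0.9626, -0.2708,  0.0686],
       [ 1.    , -0.0003,  0.0015,  0.0002],
       [-0.0016, -0.2708,  0.9626, -0.1556],
       [ 0.    ,  0.    ,  0.    ,  1.    ]])}
```

View pics/scene0.png

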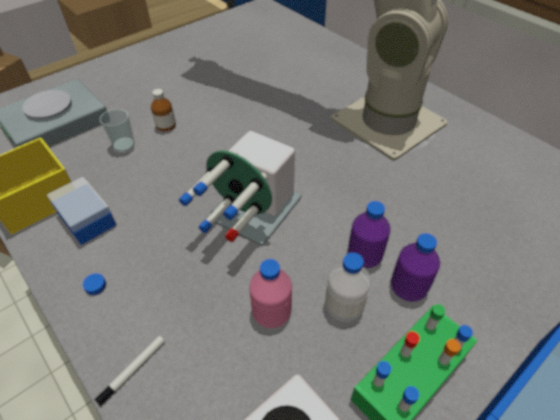

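View pics/top0.png

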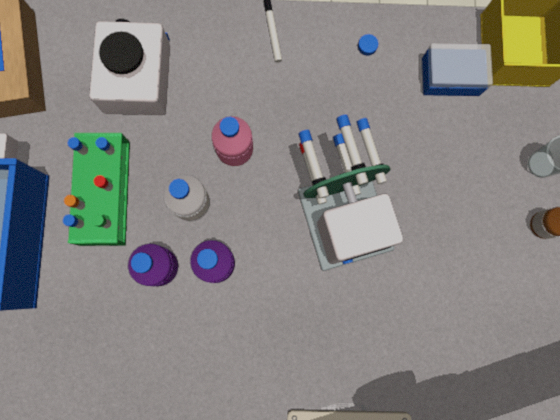

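```bash
cat > h.py <<'E'
import numpy as np,cv2
from workcell import *
np.set_printoptions(precision=4,suppress=True)
def cloud(n,d):
    m=camera_model(n);K=m["camera_matrix"];v,u=np.mgrid[:420,:560]
    c=np.stack([(u-K[0,2])/K[0,0]*d,(v-K[1,2])/K[1,1]*d,d],-1)
    return (c-m["t"])@m["R"]
def proj(n,X):
    m=camera_model(n);c=m["R"]@X+m["t"];p=m["camera_matrix"]@c;return p[:2]/p[2]
E
python3 - <<'E'
from h import *
for n,(x0,x1,y0,y1) in {"scene":(170,310,120,250),"top":(290,410,100,275)}.items():
    im=cv2.imread(f"pics/{n}0.png");d=np.load(f"pics/{n}0.npy");P=cloud(n,d)
    hsv=cv2.cvtColor(im,cv2.COLOR_BGR2HSV)
    roi=np.zeros(d.shape,bool);roi[y0:y1,x0:x1]=1
    def mask(lo,hi): return (cv2.inRange(hsv,lo,hi)>0)&roi&(d>0)
    g=mask((65,90,20),(95,255,160));p=P[g];
    p=p[p[:,2]>0.03];c=np.median(p,0);
    for _ in range(6):
        u,s,vt=np.linalg.svd(p-p.mean(0),full_matrices=False);r=(p-p.mean(0))@vt[2];k=abs(r)<max(0.004,2*r.std());p=p[k]
    print(n,"disc n",len(p),"mean",p.mean(0),"normal",vt[2],"rms",r.std(),"min",p.min(0),"max",p.max(0))
    for nm,m in {"blue":mask((105,140,60),(130,255,255)),"red":mask((0,150,60),(8,255,255))|mask((172,150,60),(180,255,255))}.items():
        N,l,st,ce=cv2.connectedComponentsWithStats(m.astype(np.uint8))
        for i in range(1,N):
            if st[i,4]>8: print(" ",nm,st[i,4],ce[i],np.median(P[l==i],0))
    cv2.imwrite(f"pics/{n}crop.png",cv2.resize(im[y0:y1,x0:x1],None,fx=4,fy=4,interpolation=cv2.INTER_CUBIC)[:600,:800])
# media bottle + others
im=cv2.imread("pics/top0.png");d=np.load("pics/top0.npy");P=cloud("top",d)
for u,v in ((185,200),(179,189),(232,140),(229,128),(212,262),(207,259),(152,266)): print(u,v,P[v,u])
E
```

```text
scene disc n 1390 mean [0.5277 0.033  0.1429] normal [-0.9528 -0.3037 -0.0012] rms 0.0009501990247962873 min [ 0.5053 -0.0438  0.0509] max [0.5525 0.1003 0.2031]
  blue 99 [199.8182 188.404 ] [0.6217 0.0432 0.189 ]
  blue 92 [185.4783 198.5   ] [ 0.6344 -0.0007  0.1353]
  blue 118 [230.0508 212.0085] [0.6025 0.104  0.1627]
  blue 83 [204.8313 225.988 ] [0.6238 0.0347 0.0757]
  red 97 [231.268  234.4536] [0.6033 0.0989 0.0932]
top disc n 710 mean [0.523  0.0309 0.1608] normal [-0.9534 -0.3014  0.014 ] rms 0.001127987500238609 min [ 0.501  -0.0491  0.0526] max [0.5479 0.0982 0.2077]
  blue 114 [342.8772 120.4474] [0.6179 0.0386 0.1929]
  blue 99 [362.6566 123.7273] [ 0.6313 -0.0042  0.1391]
  blue 109 [304.7798 135.5596] [0.5978 0.1001 0.1665]
  blue 83 [338.2771 139.0964] [0.6195 0.0318 0.08  ]
  blue 23 [347.     261.1304] [0.3908 0.0128 0.0707]
  red 25 [301.44 148.  ] [0.5957 0.1019 0.0939]
185 200 [0.4878 0.3067 0.1198]
179 189 [0.5012 0.3127 0.151 ]
232 140 [0.6    0.2283 0.1188]
229 128 [0.6118 0.2317 0.1515]
212 262 [0.3786 0.251  0.1503]
207 259 [0.3834 0.2597 0.1495]
152 266 [0.3705 0.3556 0.127 ]
```

View pics/scenecrop.png

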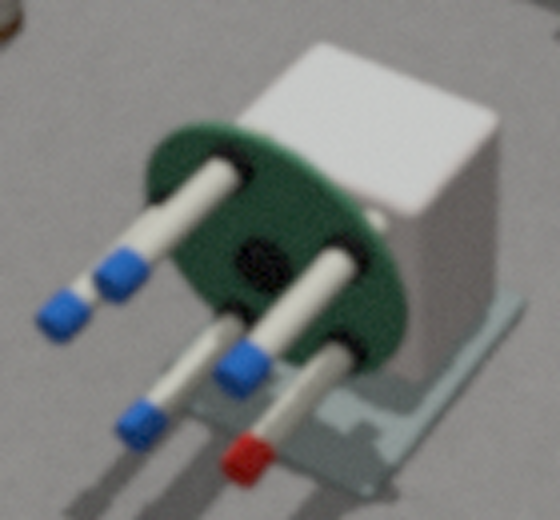

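The wheel is at scene pixels (240,180). Its red cap is at (231,234), about 130° from the top on the hub's +y side. The translucent bottle is at top pixel (185,200), which makes it the media bottle. The pink (232,140) and purple (212,262) and (152,266) bottles are look-alikes. Next I'll confirm this with a crop and compute a plan.

```bash
cat >> h.py <<'E'
from scipy.spatial.transform import Rotation as Ro
AX=np.array([.9531,.3026,0]);HY=np.array([-.3026,.9531,0]);HZ=np.array([0,0,1.])
HUB=np.array([.530,.029,.125])
def pose(a,tilt,xf=.058,r=.060):
    """tcp pose to grip tube at angle a (deg, + to hub +y) with tool approaching from tilt (deg)"""
    a,t=np.radians([a,tilt])
    g=HUB+xf*AX+r*(np.sin(a)*HY+np.cos(a)*HZ)
    z=-(np.sin(t)*HY+np.cos(t)*HZ); x=AX; y=np.cross(z,x)
    R=np.stack([x,y,z],1);return g-.006*z,R
def rel(p,R):
    o=get_obs();R0=Ro.from_quat(o["ee_rot"]).as_matrix()
    print("now",o["clock"],o["position"],"F",o["ft_force"],"w",o["grip_width"],"tilt",np.degrees(np.arctan2(-R0[:,2]@HY,-R0[2,2])))
    print(" rotvec(tool)",Ro.from_matrix(R0.T@R).as_rotvec(),"shift mm in tool now",1e3*R0.T@(p-o["position"]),"in target tool",1e3*R.T@(p-o["position"]))
def caps(im,d,n):
    P=cloud(n,d);hsv=cv2.cvtColor(im,cv2.COLOR_BGR2HSV);out=[]
    for nm,m in {"blue":cv2.inRange(hsv,(105,140,60),(130,255,255)),"red":cv2.inRange(hsv,(0,150,60),(8,255,255))|cv2.inRange(hsv,(172,150,60),(180,255,255))}.items():
        N,l,st,ce=cv2.connectedComponentsWithStats(m)
        for i in range(1,N):
            if st[i,4]<15: continue
            p=np.median(P[l==i],0)-HUB
            h=np.array([p@AX,p@HY,p@HZ])
            if .06<h[0]<.13 and np.hypot(*h[1:])<.09: out.append((nm,ce[i],h,np.degrees(np.arctan2(h[1],h[2]))))
    return out
E
python3 - <<'E'
from h import *
for n in("scene","top"):
    im=cv2.imread(f"pics/{n}0.png");d=np.load(f"pics/{n}0.npy");c=caps(im,d,n)
    for q in c: print(n,*q)
    print(np.mean([q[2] for q in c],0))
im=cv2.imread("pics/top0.png");cv2.imwrite("pics/media.png",cv2.resize(im[100:300,110:270],None,fx=3,fy=3))
rel(*pose(59,40))
p,R=pose(59,40,r=.06);rel(p-.1*R[:,2],R)
E
```

```text
scene blue [199.8182 188.404 ] [ 0.0916 -0.0142  0.064 ] -12.543159243842979
scene blue [185.4783 198.5   ] [ 0.0905 -0.0598  0.0103] -80.2668218236733
scene blue [230.0508 212.0085] [0.0918 0.0495 0.0377] 52.751178006331685
scene blue [204.8929 225.9643] [ 0.0913 -0.0229 -0.0492] -155.01892875609855
scene red [231.268  234.4536] [ 0.0911  0.0445 -0.0318] 125.55289756043557
[ 0.0913 -0.0006  0.0062]
top blue [342.8435 120.4783] [ 0.0867 -0.0174  0.0679] -14.364306920544166
top blue [362.65 123.72] [ 0.0862 -0.0622  0.0141] -77.19418912593689
top blue [304.7798 135.5596] [0.0861 0.0472 0.0415] 48.671558535805616
top blue [338.2771 139.0964] [ 0.0862 -0.0244 -0.045 ] -151.5439203463721
top red [301.44 148.  ] [ 0.0847  0.0496 -0.0311] 122.11392768354463
[ 0.086  -0.0014  0.0095]
now 0.1 [ 0.1701 -0.601   0.2184] F [ 0.0145 -0.2775 -1.0452] w 1.0000712708460004 tilt -0.07826829401115046
 rotvec(tool) [-0.6994  0.011  -0.0303] shift mm in tool now [ 574.106  -565.1967   58.628 ] in target tool [ 591.6627 -456.1076 -307.1814]
now 0.1 [ 0.1701 -0.601   0.2184] F [ 0.0145 -0.2775 -1.0452] w 1.0000712708460004 tilt -0.07826829401115046
 rotvec(tool) [-0.6994  0.011  -0.0303] shift mm in tool now [ 572.0744 -629.5469  -17.8886] in target tool [ 591.6627 -456.1076 -407.18  ]
```

View pics/media.png

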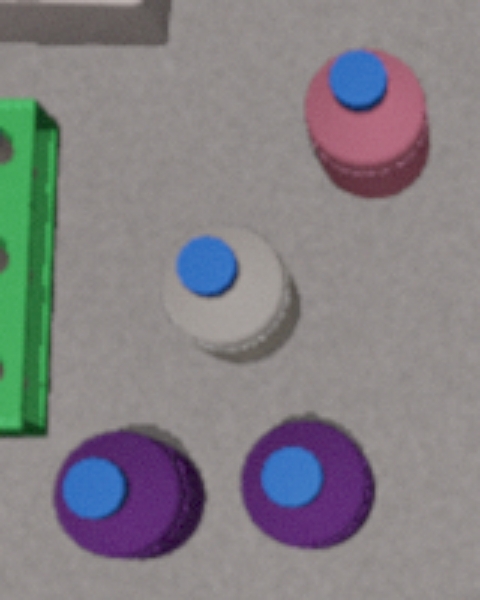

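```bash
python3 -m creep '[[0,0,-0.03,0,0,-50,0],[0,0,0,0,0,-50,60],[0,0,0,36,-40,-20,100],[0,0,0,36,-35,0,100],[0,0,0,36,-35,0,100],[0,0,0,36,-35,0,100],[0,0,0,36,-35,0,100],[0,0,0,36,-35,0,100]]' 20
python3 -m creep '[[0,0,0,34,-36,0,100],[0,0,0,34,-36,0,100],[0,0,0,34,-36,0,100],[0,0,0,34,-36,0,100],[0,0,0,34,-36,0,100],[0,0,0,34,-36,0,100],[0,0,0,34,-36,0,100],[0,0,0,34,-36,0,100]]'
python3 - <<'E'
from h import *
p,R=pose(58,40,r=.06);rel(p-.1*R[:,2],R);print(get_obs()["joint_pos"])
im,d=camera("scene");cv2.imwrite("pics/s1.png",im)
E
```

```text
clock: 0.9
position: [0.3086, -0.3365, 0.3363]
ee_rot: [0.988, 0.152, -0.0, 0.0]
ft_force: [0.5, -0.9, 1.0]
grip_width: 0.608
clock: 1.7
position: [0.4811, 0.0198, 0.3366]
ee_rot: [0.988, 0.152, 0.0, 0.0]
ft_force: [1.7, -0.2, -0.1]
grip_width: 0.602
now 1.7 [0.4811 0.0198 0.3366] F [ 1.6793 -0.2065 -0.0519] w 0.6015395176089001 tilt 0.03986841008084169
 rotvec(tool) [-0.6974  0.0004 -0.0023] shift mm in tool now [ 107.1204 -113.3125   98.5972] in target tool [ 107.407  -149.9655    2.9218]
[ 0.6599  0.0159 -0.7932  1.5893  0.012   1.5407 -1.3991]
```

View pics/s1.png

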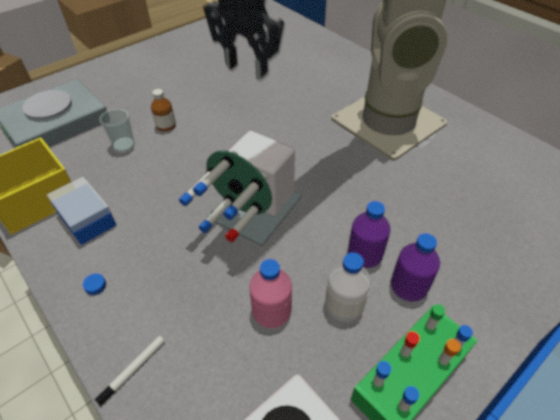

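```bash
python3 -m creep '[[0,0,0,36,-38,0,125],[0,0,0,36,-38,0,125],[0,0,0,35,-37,0,125],[-0.14,0,0,0,0,10,125],[-0.14,0,0,0,0,10,125],[-0.14,0,0,0,0,10,125],[-0.14,0,0,0,0,10,125],[-0.138,0,0,0,0,10,125]]'
python3 - <<'E'
from h import *
p,R=pose(58,40,r=.06);rel(p,R);print(get_obs()["joint_pos"])
im,d=camera("scene");cv2.imwrite("pics/s2.png",im)
E
```

```text
clock: 2.55
position: [0.5505, 0.1406, 0.2897]
ee_rot: [0.928, 0.143, 0.054, 0.34]
ft_force: [1.2, -1.2, -0.9]
grip_width: 0.51
now 2.55 [0.5505 0.1406 0.2897] F [ 1.1542 -1.2204 -0.8504] w 0.5101803194567057 tilt 40.312463434182725
 rotvec(tool) [ 0.0055 -0.0014 -0.0012] shift mm in tool now [  4.4567 -48.3157 127.2229] in target tool [  4.6916 -47.6127 127.4779]
[-0.0748  0.4    -0.8283  1.5163  0.867   1.7762 -2.194 ]
```

View pics/s2.png

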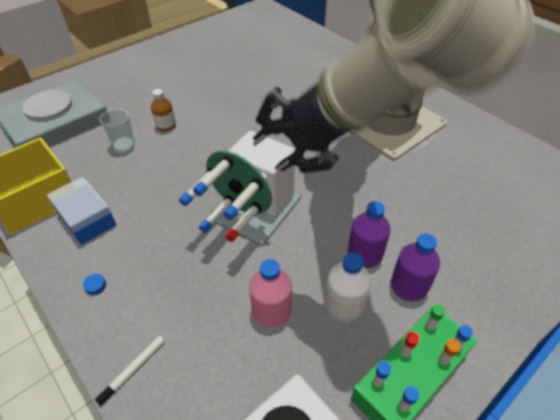

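```bash
python3 -m creep '[[0,0,0,4,-24,0,125],[0,0,0,0,-24,0,125],[0,0,0,0,0,25,125],[0,0,0,0,0,25,125],[0,0,0,0,0,20,125],[0,0,0,0,0,0,125]]'
python3 - <<'E'
from h import *
p,R=pose(58,40,r=.06);rel(p,R);print(get_obs()["joint_pos"])
im,d=camera("scene");cv2.imwrite("pics/s3.png",cv2.resize(im[80:280,140:380],None,fx=3,fy=3))
im,d=camera("wrist");cv2.imwrite("pics/w3.png",im)
E
```

```text
clock: 3.2
position: [0.5566, 0.1303, 0.2031]
ee_rot: [0.929, 0.142, 0.05, 0.338]
ft_force: [-0.0, -0.4, 0.2]
grip_width: 0.51
now 3.2 [0.5566 0.1303 0.2031] F [-0.0399 -0.3806  0.223 ] w 0.5100625823607813 tilt 39.991723496027696
 rotvec(tool) [-0.0001  0.0063 -0.0018] shift mm in tool now [ 2.3751 -0.9653 53.638 ] in target tool [ 2.0374 -0.9677 53.6515]
[-0.0673  0.4745 -0.8056  1.6153  0.8999  1.6619 -2.2923]
```

View pics/s3.png

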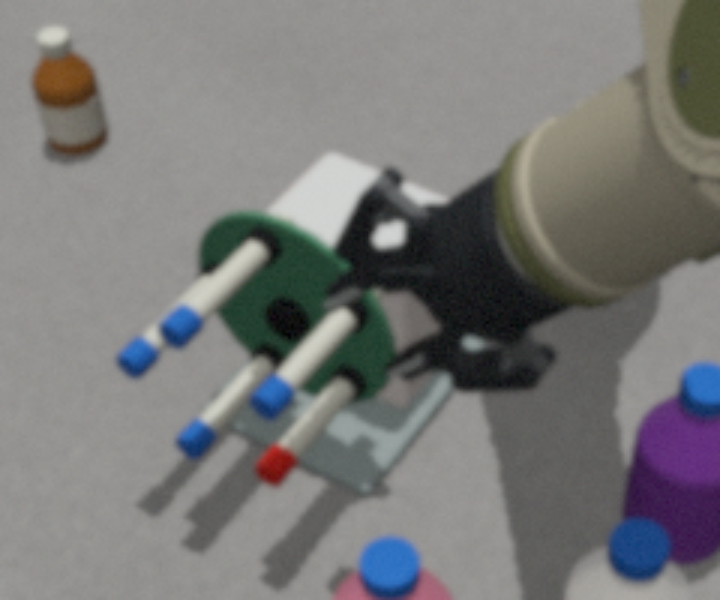

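View pics/w3.png

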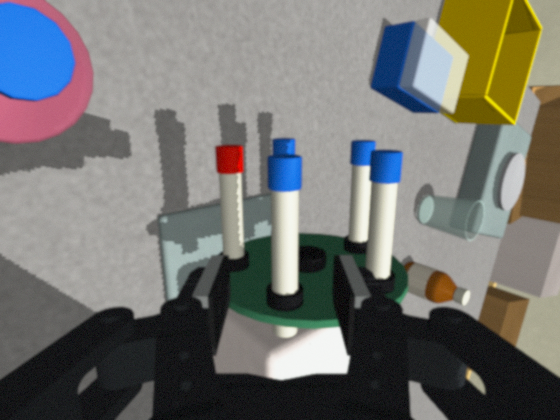

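```bash
python3 -m creep '[[0,0,0,2,-1,18,125],[0,0,0,0,0,18,125],[0,0,0,0,0,18,125],[0,0,0,0,0,0,125],[0,0,0,0,0,0,255],[0,0,0,0,0,0,255],[0,0,0,0,0,0,255],[0,0,0,0,0,0,255]]' 30
python3 - <<'E'
from h import *
p,R=pose(58,40,r=.06);rel(p,R);print(get_obs()["joint_pos"])
im,d=camera("scene");cv2.imwrite("pics/s4.png",cv2.resize(im[80:280,140:380],None,fx=3,fy=3))
for q in caps(im,d,"scene"):print(*q)
E
```

```text
clock: 4.1
position: [0.5689, 0.1021, 0.1633]
ee_rot: [0.929, 0.143, 0.053, 0.338]
ft_force: [0.1, 0.7, -0.8]
grip_width: 0.001
now 4.1 [0.5689 0.1021 0.1633] F [ 0.067   0.7417 -0.758 ] w 0.0008875582521563387 tilt 39.98213733403114
 rotvec(tool) [-0.0003  0.0001 -0.0013] shift mm in tool now [-1.1982  1.1939  3.5042] in target tool [-1.2     1.1914  3.5044]
[-0.0281  0.4983 -0.7837  1.673   0.9371  1.5769 -2.3072]
blue [199.8776 188.4082] [ 0.0918 -0.0144  0.0639] -12.723838497700061
blue [185.4835 198.5604] [ 0.0907 -0.0599  0.01  ] -80.5463628623934
blue [230.094  212.0256] [0.0916 0.0497 0.0381] 52.510237339011624
blue [204.8095 225.9405] [ 0.0916 -0.0236 -0.0492] -154.38439316651207
red [231.2062 234.3814] [ 0.0913  0.0444 -0.0317] 125.55538071767357
```

View pics/s4.png

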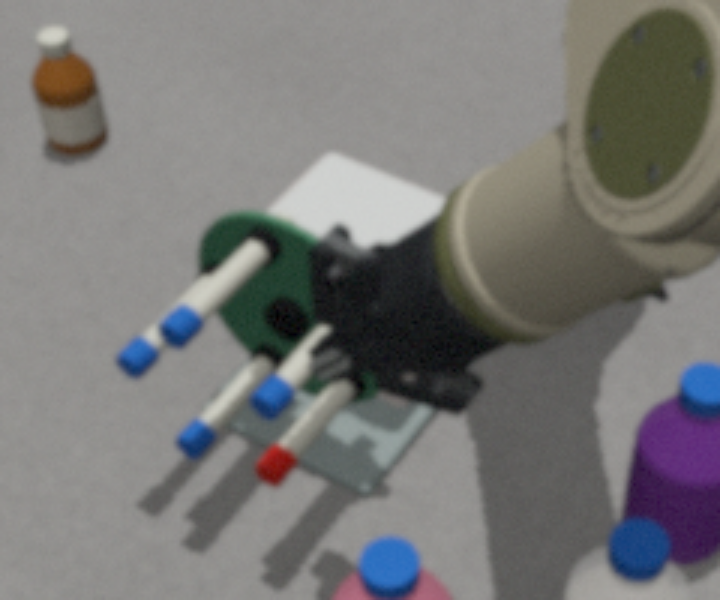

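```bash
python3 - <<'E'
from h import *
o=get_obs();im,d=camera("wrist");cv2.imwrite("pics/w4.png",im)
g=o["position"]-HUB;print("tcp in hub",g@AX,g@HY,g@HZ)
m=camera_model("wrist");K=m["camera_matrix"];v,u=np.mgrid[:420,:560]
c=np.stack([(u-K[0,2])/K[0,0]*d,(v-K[1,2])/K[1,1]*d,d,np.ones_like(d)],-1)@m["mount"].T
np.save("pics/w4t.npy",c)
X=c[...,:3]@Ro.from_quat(o["ee_rot"]).as_matrix().T+o["position"]-HUB
H=np.stack([X@AX,X@HY,X@HZ],-1)
np.save("pics/w4h.npy",H)
im,d=camera("top");cv2.imwrite("pics/t4.png",cv2.resize(im[80:300,240:460],None,fx=2.7,fy=2.7))
E
```

```text
tcp in hub 0.059146821156558976 0.05783001795041177 0.038249771423329665
```

View pics/w4.png

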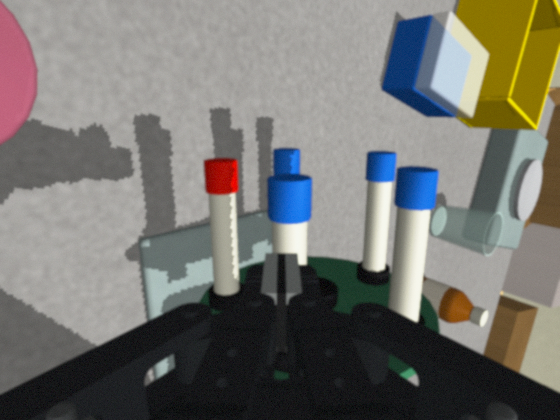

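View pics/t4.png

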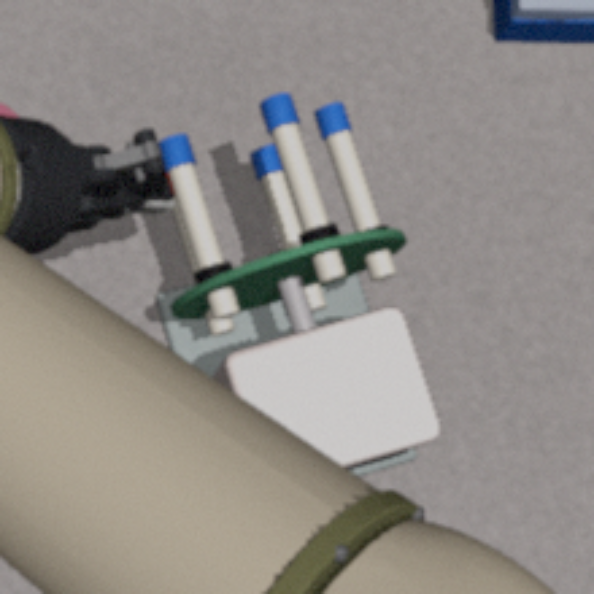

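```bash
python3 - <<'E'
from h import *
T=np.load("pics/w4t.npy");H=np.load("pics/w4h.npy")
for u,v in((282,258),(282,270),(275,290),(290,290),(290,230),(290,250),(275,240),(303,240),(290,200),(222,240),(410,250),(377,230)): print(u,v,"tool",T[v,u,:3]*1e3,"hub",H[v,u]*1e3)
import workcell; print([x for x in dir(workcell) if not x.startswith('_')])
try: print(finger_overhang)
except Exception as e: print(e)
for n in ("top","scene"):
    o=get_obs();R=Ro.from_quat(o["ee_rot"]).as_matrix()
    print(n,proj(n,o["position"]),proj(n,o["position"]+.012*R[:,2]))
E
```

```text
282 258 tool [ 11.463    1.2406 -23.3152] hub [70.6136 71.8499 56.9176]
282 270 tool [ 11.8455   1.1913 -35.0046] hub [70.9988 79.3989 65.8423]
275 290 tool [ 10.8861  -1.1527 -48.0855] hub [70.0452 89.6018 74.3579]
290 290 tool [ 10.9609   3.75   -48.2328] hub [70.1142 85.9401 77.6213]
290 230 tool [14.0783  5.0226  2.7156] hub [73.2182 52.2216 39.4052]
290 250 tool [4.3213 5.0812 2.4694] hub [63.4613 52.3455 39.6256]
275 240 tool [ 7.9928 -1.9408  5.908 ] hub [67.1404 55.5118 32.4808]
303 240 tool [ 8.3563 11.2198  4.9185] hub [67.4883 46.0641 41.6964]
290 200 tool [28.6441  4.8912  1.3506] hub [87.7842 53.1839 40.3753]
222 240 tool [-12.5457 -36.3308  60.5844] hub [ 46.6311  46.7467 -31.5234]
410 250 tool [-4.859  69.6089 24.8879] hub [ 54.1982 -11.4902  63.9104]
377 230 tool [-17.9035  70.9793  95.2723] hub [ 41.1359 -57.756   10.8559]
['MotionError', 'camera', 'camera_model', 'finger_overhang', 'get_obs', 'hand_in']
0.025
top [303.429  152.2508] [307.3415 152.4729]
scene [243.9455 201.9891] [240.8753 203.6966]
```

```bash
python3 - <<'E'
from h import *
T=np.load("pics/w4t.npy")
for v in range(225,300,5): print(v,(T[v,282,:3]*1e3).round(1),(T[v,274,:3]*1e3).round(1))
o=get_obs();R=Ro.from_quat(o["ee_rot"]).as_matrix();im,d=camera("scene");P=cloud("scene",d)
c=cv2.resize(im[165:240,190:290],None,fx=8,fy=8,interpolation=cv2.INTER_CUBIC)
for z,col in((-.025,(0,255,255)),(0,(0,255,0)),(.025,(255,0,255))):
    q=proj("scene",o["position"]+z*R[:,2]);cv2.circle(c,tuple(int(k) for k in (q-[190,165])*8+4),5,col,-1)
cv2.imwrite("pics/s5.png",c)
E
```

```text
225 [15.9  1.4  4.6] [14.9 -2.4  7.6]
230 [13.9  1.4  3.2] [12.7 -2.4  6.9]
235 [11.3  1.4  3.7] [ 9.7 -2.4  8. ]
240 [9.5 1.3 1.9] [ 7.9 -2.4  6.2]
245 [6.2 1.4 4.1] [ 4.9 -2.5  7.3]
250 [3.7 1.4 4. ] [ 2.3 -2.5  7.5]
255 [ 10.8   1.3 -18.8] [ 11.   -2.  -19.3]
260 [ 10.9   1.2 -23.9] [ 11.1  -1.9 -24.4]
265 [ 11.1   1.2 -29.1] [ 10.8  -1.8 -28.4]
270 [ 11.8   1.2 -35. ] [ 11.   -1.7 -33.3]
275 [ 11.4   1.2 -38.1] [ 11.1  -1.7 -37.6]
280 [ 11.3   1.2 -41.7] [ 11.3  -1.6 -41.7]
285 [ 11.3   1.1 -45.4] [ 10.9  -1.5 -44.7]
290 [ 11.1   1.1 -48.4] [ 11.2  -1.5 -48.7]
295 [  9.7   1.1 -49.3] [ 10.5  -1.4 -50.7]
```

View pics/s5.png

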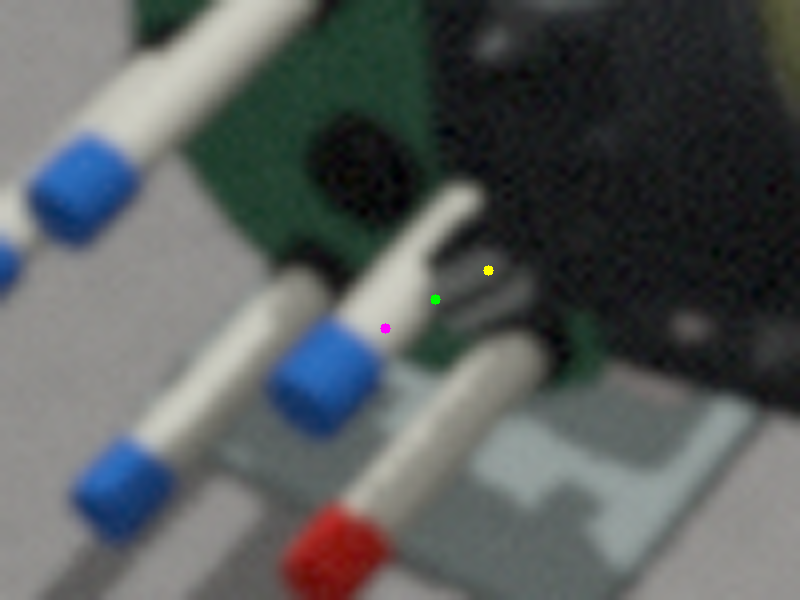

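The fingers closed in front of the tube. In both views the fingertips stop near the TCP, well short of the stated 25 mm ahead of it. I'll open, advance further and check by image.

```bash
python3 -m creep '[[0,0,0,-2,0,-15,125],[0,0,0,0,0,-15,125],[0,0,0,0,0,0,125],[0,0,0,0,0,0,125],[0,0,0,0,1,25,125],[0,0,0,0,0,20,125],[0,0,0,0,0,20,125],[0,0,0,0,0,0,125]]' 30
python3 - <<'E'
from h import *
o=get_obs();R=Ro.from_quat(o["ee_rot"]).as_matrix()
p,R1=pose(58,40,r=.06);rel(p,R1)
im,d=camera("wrist");cv2.imwrite("pics/w6.png",im)
im,d=camera("scene")
c=cv2.resize(im[165:240,190:290],None,fx=8,fy=8,interpolation=cv2.INTER_CUBIC)
cv2.imwrite("pics/s6.png",c)
for q in caps(im,d,"scene"):print(*q)
E
```

```text
clock: 5.1
position: [0.5733, 0.0757, 0.1347]
ee_rot: [0.929, 0.142, 0.05, 0.339]
ft_force: [-0.3, -0.8, 0.2]
grip_width: 0.51
now 5.1 [0.5733 0.0757 0.1347] F [-0.2568 -0.847   0.1688] w 0.5104331956723271 tilt 40.07961443671926
 rotvec(tool) [ 0.0014  0.0059 -0.0013] shift mm in tool now [  2.3306  -0.6673 -35.4316] in target tool [  2.5399  -0.714  -35.416 ]
blue [199.8776 188.4082] [ 0.0913 -0.014   0.0636] -12.417274930798797
blue [185.3587 198.6522] [ 0.0912 -0.0602  0.0104] -80.18011108151848
blue [230.0833 211.8667] [0.0912 0.0496 0.0381] 52.448527037416326
blue [204.8095 225.9405] [ 0.0917 -0.0233 -0.0494] -154.7831816642461
red [231.2626 234.2828] [ 0.0911  0.0439 -0.0321] 126.15942007153961
```

View pics/w6.png

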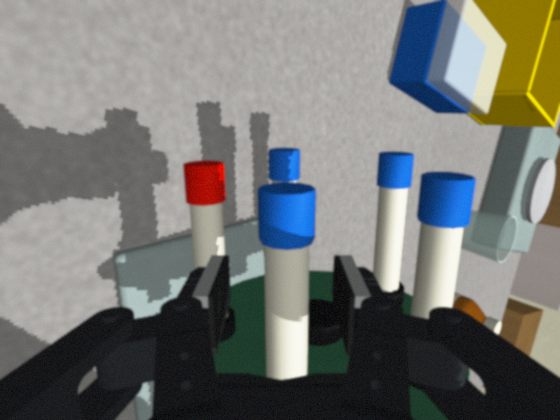

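View pics/s6.png

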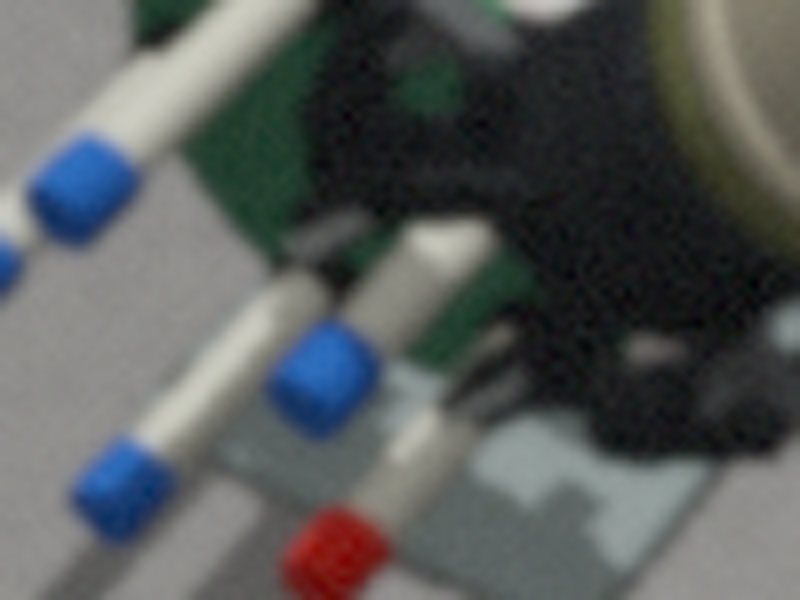

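```bash
python3 -m creep '[[0,0,0,0,0,0,255],[0,0,0,0,0,0,255],[0,0,0,0,0,0,255],[0,0,0,0,0,0,255],[0,0,0,0,0,0,255]]' 30
python3 - <<'E'
from h import *
o=get_obs()
p,R1=pose(58,40,r=.06);rel(p,R1)
g=o["position"]-HUB;print("tcp in hub",g@AX,g@HY,g@HZ,o["joint_pos"])
im,d=camera("wrist");cv2.imwrite("pics/w7.png",im)
im,d=camera("scene");cv2.imwrite("pics/s7.png",cv2.resize(im[165:240,190:290],None,fx=6,fy=6))
for q in caps(im,d,"scene"):print(*q)
E
```

```text
clock: 5.7
position: [0.5741, 0.0798, 0.1374]
ee_rot: [0.929, 0.143, 0.053, 0.338]
ft_force: [-1.2, 4.6, 6.2]
grip_width: 0.185
now 5.7 [0.5741 0.0798 0.1374] F [-1.2339  4.5637  6.2324] w 0.18506945180632298 tilt 39.965714744656694
 rotvec(tool) [-0.0006 -0.0007 -0.0012] shift mm in tool now [  0.595    0.3445 -31.0602] in target tool [  0.572    0.3632 -31.0602]
tcp in hub 0.057426057082549165 0.03505132925174178 0.012364135194629366 [ 0.0012  0.5118 -0.7671  1.7136  0.9622  1.5205 -2.317 ]
blue [201.301  188.8447] [ 0.0915 -0.0111  0.0647] -9.756383183198214
blue [185.191  197.4494] [ 0.0911 -0.0602  0.0141] -76.79058872820862
blue [230.9565 213.487 ] [0.0916 0.0512 0.0345] 56.07686506984301
blue [203.7952 224.8795] [ 0.0912 -0.0256 -0.048 ] -151.94691006706105
red [230.4947 234.6632] [ 0.0909  0.0419 -0.034 ] 129.06061041090987
```

View pics/w7.png

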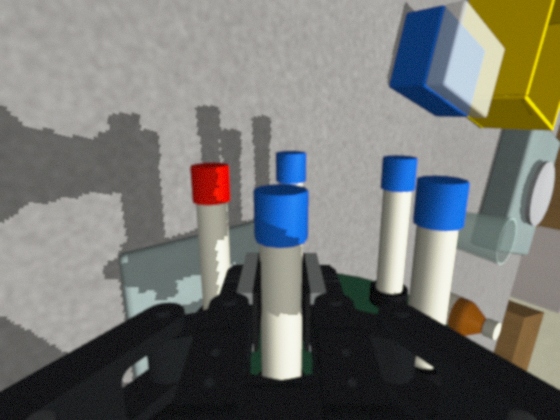

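```bash
python3 -m creep '[[0.12,0,0,0,4,-2,255],[0.12,0,0,0,4,-2,255],[0.12,0,0,0,4,-2,255],[0.12,0,0,0,4,-2,255],[0,0,0,0,0,0,255]]'
cat >> h.py <<'E'
def chk(tag):
    o=get_obs();R=Ro.from_quat(o["ee_rot"]).as_matrix();g=o["position"]-HUB
    print("t",o["clock"],"tcp hub mm",1e3*np.array([g@AX,g@HY,g@HZ]),"tilt",np.degrees(np.arctan2(-R[:,2]@HY,-R[2,2])),"axle->tcp in tool",1e3*R.T@g,"F",o["ft_force"],"w",o["grip_width"]);print(o["joint_pos"])
    im,d=camera("scene");cv2.imwrite(f"pics/s{tag}.png",cv2.resize(im[80:280,140:380],None,fx=3,fy=3))
    for q in caps(im,d,"scene"):
        h=q[2]-[0,0,.0062];print(q[0],q[1],h,np.degrees(np.arctan2(h[1],h[2])))
E
python3 -c "
from h import *
chk('8')"
```

```text
clock: 6.3
position: [0.5776, 0.0688, 0.1543]
ee_rot: [0.983, 0.149, 0.017, 0.104]
ft_force: [-6.7, 6.4, 13.7]
grip_width: 0.186
t 6.3 tcp hub mm [57.3706 23.558  29.2899] tilt 12.139183138826866 axle->tcp in tool [ 57.2998 -17.2605 -33.5142] F [-6.6541  6.4297 13.6801] w 0.18592999495033566
[ 0.3949  0.4037 -0.8902  1.6627  0.5427  1.2938 -1.9012]
blue [190.3163 187.8061] [ 0.0912 -0.0391  0.0461] -40.30564681708568
blue [220.6542 200.8879] [0.0922 0.0311 0.0507] 31.54287851735227
blue [189.3412 208.4235] [ 0.0906 -0.0557 -0.0224] -111.85946812070192
blue [215.5244 232.4268] [ 0.0911  0.0029 -0.0591] 177.1888138468153
red [235.8  229.51] [ 0.091   0.0571 -0.0142] 103.98274849444932
```

View pics/s8.png

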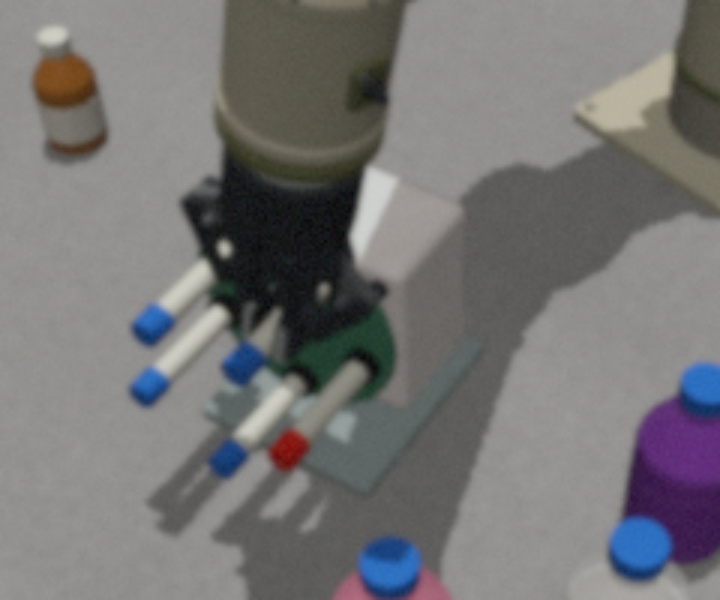

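```bash
python3 -m creep '[[0.13,0,0,0,4,-2.5,255],[0.13,0,0,0,4,-2.5,255],[0.13,0,0,0,4,-2.5,255],[0.13,0,0,0,4,-2.5,255],[0.13,0,0,0,4,-2.5,255],[0.13,0,0,0,4,-2.5,255],[0,0,0,0,0,0,255]]'
python3 -c "
from h import *
chk('9')"
```

```text
clock: 7.05
position: [0.5865, 0.0408, 0.164]
ee_rot: [0.949, 0.142, -0.041, -0.278]
ft_force: [-4.0, -10.4, 19.1]
grip_width: 0.18
t 7.05 tcp hub mm [57.4818 -5.8201 39.0211] tilt -32.6307100592488 axle->tcp in tool [ 57.5608 -16.6632 -35.6354] F [ -4.0181 -10.4021  19.128 ] w 0.1800176401777224
[ 0.8232  0.6954 -0.9973  1.4571  0.0128  1.3918 -1.3643]
blue [199.6549 188.3717] [ 0.0917 -0.0145  0.0578] -14.049599288508626
blue [185.3163 198.7857] [ 0.0915 -0.0602  0.0035] -86.65199070840342
blue [205.1829 226.1463] [ 0.0907 -0.0218 -0.0556] -158.57524748140594
blue [231.1753 234.4433] [ 0.0914  0.044  -0.0385] 131.13420219483558
red [230.0413 211.876 ] [0.0914 0.0494 0.032 ] 57.083534682653145
```

View pics/s9.png

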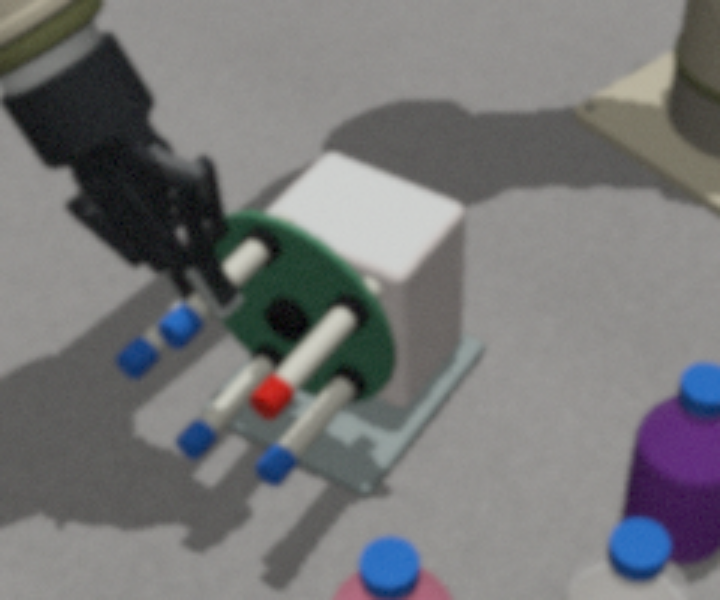

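```bash
python3 -m creep '[[0,0,0,0,0,0,125],[0,0,0,0,0,0,125],[0,0,0,0,0,0,125],[0,0,0,0,0,-20,125],[0,0,0,0,0,-40,125],[0,0,0,0,0,-40,125],[0,0,0,0,0,0,125]]'
python3 -c "
from h import *
chk('10')"
python3 -m creep '[[-0.14,0,0,0,-18.7,3.7,125],[-0.14,0,0,0,-18.7,3.7,125],[-0.14,0,0,0,-18.7,3.7,125],[-0.14,0,0,0,-18.7,3.7,125],[-0.14,0,0,0,-18.7,3.7,125],[-0.14,0,0,0,-18.7,3.7,125],[-0.14,0,0,0,-18.7,3.7,125],[0,0,0,0,0,0,125]]'
python3 -c "
from h import *
chk('11')"
```

```text
clock: 7.8
position: [0.6027, -0.0076, 0.2519]
ee_rot: [0.95, 0.145, -0.039, -0.273]
ft_force: [0.2, 0.3, 0.3]
grip_width: 0.509
t 7.8 tcp hub mm [ 58.1934 -56.8946 126.9317] tilt -32.016183738610245 axle->tcp in tool [  59.1231  -19.1717 -137.3763] F [0.223  0.2633 0.2979] w 0.5093539044143587
[ 0.8329  0.6693 -1.001   1.2739  0.0039  1.5914 -1.3564]
blue [200.4356 188.5842] [ 0.0915 -0.0128  0.0582] -12.406940023303187
blue [185.     198.2447] [ 0.0913 -0.0599  0.006 ] -84.32458810697244
blue [204.2588 225.4588] [ 0.0918 -0.0237 -0.0546] -156.52859235828828
blue [230.8485 234.5556] [ 0.0916  0.0429 -0.0395] 132.64055192398197
red [230.5207 212.6364] [0.0917 0.0504 0.0307] 58.70416566994824
clock: 8.65
position: [0.5573, 0.1265, 0.2386]
ee_rot: [0.965, 0.158, 0.032, 0.206]
ft_force: [-0.8, 0.5, -1.1]
grip_width: 0.509
t 8.65 tcp hub mm [ 55.5118  84.6541 113.5846] tilt 24.088738844700753 axle->tcp in tool [  56.4993  -29.9907 -138.051 ] F [-0.792   0.5105 -1.1374] w 0.5093716533782929
[ 0.1923  0.3703 -0.9317  1.5729  0.6772  1.5479 -2.0655]
blue [200.49 188.63] [ 0.0914 -0.013   0.0581] -12.646221890386602
blue [185.2759 198.3563] [ 0.0912 -0.0595  0.0051] -85.11358698074933
blue [204.3023 225.5349] [ 0.0918 -0.0242 -0.0549] -156.18148207654522
blue [230.7778 234.5455] [ 0.0913  0.0428 -0.0392] 132.5267753923377
red [230.5882 212.7227] [0.0917 0.0509 0.0303] 59.187950211550074
```

View pics/s11.png

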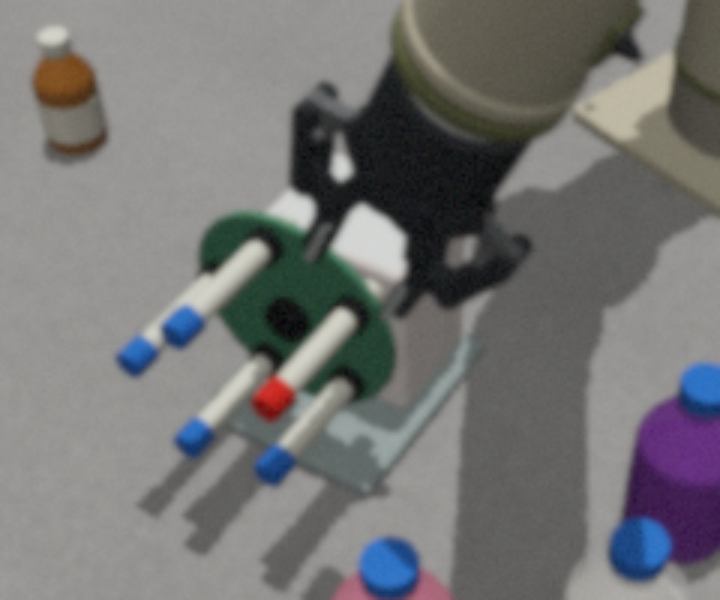

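```bash
python3 -m creep '[[-0.14,0,0,1,-12,0,125],[-0.138,0,0,1,-12,0,125],[0,0,0,0,0,0,125]]'
python3 -c "
from h import *
p,R=pose(59.5,40);p=p+.006*R[:,2]+.024*R[:,2];rel(p,R)"
```

```text
clock: 9.0
position: [0.5545, 0.1421, 0.2262]
ee_rot: [0.928, 0.149, 0.051, 0.338]
ft_force: [-1.1, 0.6, -0.5]
grip_width: 0.507
now 9.0 [0.5545 0.1421 0.2262] F [-1.1026  0.6081 -0.5193] w 0.507036908593487 tilt 39.9926473999993
 rotvec(tool) [-0.0001 -0.0001  0.0108] shift mm in tool now [  0.5174  -8.1257 109.4848] in target tool [  0.4412  -8.1429 109.4831]
```

```bash
python3 -m creep '[[0,0,0.01,0,-8,10,125],[0,0,0,0,0,30,125],[0,0,0,0,0,30,125],[0,0,0,0,0,20,125],[0,0,0,0,0,18,125],[0,0,0,0,0,0,125]]'
python3 -c "
from h import *
p,R=pose(59.5,40);p=p+.006*R[:,2]+.024*R[:,2];rel(p,R)
im,d=camera('wrist');cv2.imwrite('pics/w12.png',im)"
```

```text
clock: 9.6
position: [0.5762, 0.0735, 0.1402]
ee_rot: [0.93, 0.136, 0.052, 0.337]
ft_force: [-0.2, -0.1, -0.3]
grip_width: 0.508
now 9.6 [0.5762 0.0735 0.1402] F [-0.1948 -0.091  -0.3059] w 0.5081518181542004 tilt 39.90735377557216
 rotvec(tool) [-0.0016  0.0065 -0.0136] shift mm in tool now [ 0.391  -8.0003 -2.5893] in target tool [ 0.5166 -7.9899 -2.5987]
```

View pics/w12.png

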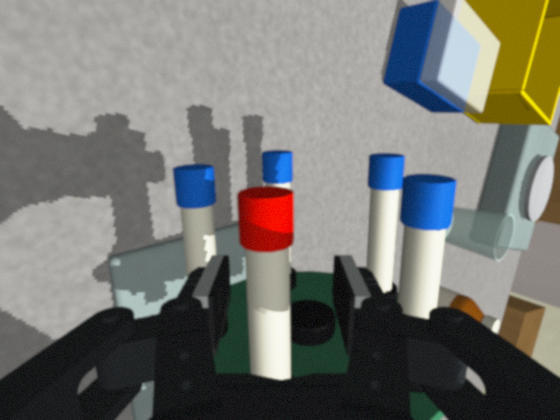

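```bash
python3 -m creep '[[0,0,-0.012,0,-7,-2,125],[0,0,0,0,0,0,125],[0,0,0,0,0,0,255],[0,0,0,0,0,0,255],[0,0,0,0,0,0,255],[0,0,0,0,0,0,255],[0,0,0,0,0,0,255]]' 30
python3 -c "
from h import *
chk('13')"
```

```text
clock: 10.35
position: [0.5746, 0.0845, 0.1395]
ee_rot: [0.929, 0.144, 0.052, 0.337]
ft_force: [-1.9, 2.3, 4.4]
grip_width: 0.179
t 10.35 tcp hub mm [59.3427 39.4267 14.5036] tilt 39.85931247725309 axle->tcp in tool [ 59.3602 -20.9307 -36.3979] F [-1.8692  2.2544  4.3982] w 0.17903309968930425
[ 0.0285  0.5319 -0.8159  1.702   0.981   1.547  -2.3251]
blue [201.9808 189.2115] [ 0.0917 -0.0094  0.0582] -9.134368049522354
blue [185.1209 196.956 ] [ 0.0912 -0.0592  0.0095] -80.86548180198258
blue [202.9432 224.1705] [ 0.0911 -0.0276 -0.0532] -152.6098716479625
blue [230.0833 234.8958] [ 0.0913  0.0406 -0.0425] 136.3129800650664
red [231.6111 214.5463] [0.0919 0.0523 0.0264] 63.16908519063505
```

```bash
python3 -m creep '[[0.12,0,0,0,4.3,-2.3,255],[0.12,0,0,0,4.3,-2.3,255],[0.12,0,0,0,4.3,-2.3,255],[0.12,0,0,0,4.3,-2.3,255],[0.12,0,0,0,4.3,-2.3,255],[0.12,0,0,0,4.3,-2.3,255],[0.12,0,0,0,4.3,-2.3,255],[0,0,0,0,0,0,255]]'
python3 -c "
from h import *
chk('14')"
```

```text
clock: 11.2
position: [0.5824, 0.0609, 0.1659]
ee_rot: [0.986, 0.15, -0.011, -0.075]
ft_force: [-4.7, 1.5, 18.0]
grip_width: 0.178
t 11.2 tcp hub mm [59.625  14.5617 40.9482] tilt -8.68496402288254 axle->tcp in tool [ 59.5446 -20.9361 -38.2123] F [-4.7095  1.4576 17.9573] w 0.1783764152369269
[ 0.6849  0.5096 -1.0298  1.5699  0.2904  1.3052 -1.6317]
blue [186.9111 190.5667] [ 0.0912 -0.0499  0.0326] -56.85737277372607
blue [194.2055 215.4658] [ 0.0907 -0.0466 -0.038 ] -129.20969987027402
blue [235.8571 224.1524] [0.091  0.0589 0.0025] 87.59848243227549
blue [222.4045 235.1236] [ 0.0915  0.0206 -0.0563] 159.94585072364183
red [213.1607 194.5446] [0.0909 0.0153 0.0572] 14.921971907438536
```

```bash
python3 -m creep '[[0.14,0,0,0,5,-2.7,255],[0.14,0,0,0,5,-2.7,255],[0,0,0,0,0,0,255],[0,0,0,0,0,0,255]]'
python3 -c "
from h import *
chk('15')"
```

```text
clock: 11.65
position: [0.5858, 0.0506, 0.1689]
ee_rot: [0.966, 0.148, -0.032, -0.209]
ft_force: [-4.4, -7.9, 23.1]
grip_width: 0.177
t 11.65 tcp hub mm [59.7159  3.738  43.8772] tilt -24.402188024518757 axle->tcp in tool [ 59.7154 -21.7134 -38.3132] F [-4.382  -7.9255 23.1312] w 0.17724503340289985
[ 0.8093  0.6464 -1.0654  1.4911  0.136   1.3637 -1.4714]
blue [185.433  194.5464] [ 0.0916 -0.0568  0.0185] -71.9818077096836
blue [233.1481 217.5833] [0.0914 0.0549 0.0192] 70.73000871935075
blue [199.0119 221.0476] [ 0.0919 -0.0362 -0.048 ] -142.97567071321902
blue [227.8 235.7] [ 0.0909  0.0347 -0.0486] 144.47084936682512
red [205.8268 190.5984] [ 0.0913 -0.0001  0.0598] -0.048764315219563925
```

```bash
python3 -m creep '[[0,0,0,0,0,-1,255],[0,0,0,0,0,0,150],[0,0,0,0,0,0,125],[0,0,0,0,0,0,125],[0,0,0,0,0,0,125]]'
python3 -c "
from h import *
chk('16')
im,d=camera('wrist');cv2.imwrite('pics/w16.png',im)"
```

```text
clock: 12.2
position: [0.5844, 0.0517, 0.1672]
ee_rot: [0.966, 0.149, -0.033, -0.208]
ft_force: [0.2, 0.9, 0.2]
grip_width: 0.509
t 12.2 tcp hub mm [58.7549  5.1923 42.1829] tilt -24.298772211912876 axle->tcp in tool [ 58.6713 -22.1406 -36.4154] F [0.214  0.8896 0.1599] w 0.508749191079155
[ 0.8067  0.6461 -1.0643  1.4944  0.1375  1.3626 -1.4714]
blue [185.5464 194.433 ] [ 0.0918 -0.0563  0.0179] -72.31118037048894
blue [233.3178 218.028 ] [0.0914 0.0554 0.0186] 71.45543060781587
blue [198.9659 220.9659] [ 0.0916 -0.036  -0.0483] -143.3544290491623
blue [227.814 235.686] [ 0.091   0.0345 -0.0493] 145.02510558481805
red [206.0303 190.5076] [0.091  0.     0.0592] 0.011592953709117459
```

View pics/w16.png

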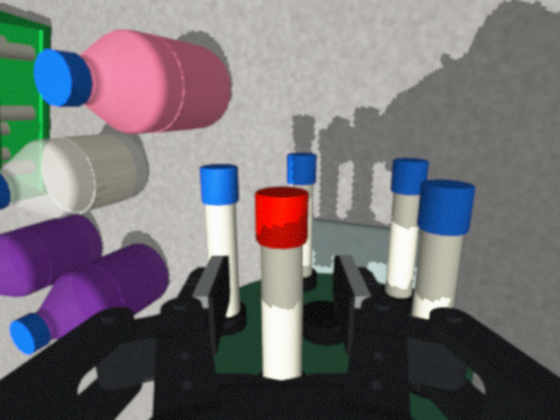

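The red tube is released and centred between the open jaws, with the red cap at about 0°. Next I'll retreat along the tool axis.

```bash
python3 -m creep '[[0,0,0,0,0,-20,125],[0,0,0,0,0,-40,125],[0,0,0,0,0,-40,125],[0,0,0,0,0,-40,125],[0,0,0,0,0,0,125],[0,0,0,0,0,0,125],[0,0,0,0,0,0,125]]'
python3 - <<'E'
from h import *
chk('17')
im,d=camera("top");cv2.imwrite("pics/t17.png",im);P=cloud("top",d);d0=np.load("pics/top0.npy");P0=cloud("top",d0)
for u,v in((185,200),(179,189)):print(P0[v,u],P[v,u])
i0=cv2.imread("pics/top0.png");print("media roi diff",cv2.absdiff(i0,im)[165:225,160:212].mean())
E
```

```text
clock: 13.0
position: [0.6017, -0.0026, 0.2941]
ee_rot: [0.966, 0.15, -0.034, -0.208]
ft_force: [-0.4, -0.1, -0.4]
grip_width: 0.511
t 13.0 tcp hub mm [ 58.8207 -51.7825 169.076 ] tilt -24.31763950843736 axle->tcp in tool [  58.3183  -22.4611 -175.5639] F [-0.4211 -0.0598 -0.3648] w 0.5113321981233377
[ 0.8171  0.611  -1.0762  1.2398  0.1088  1.6394 -1.4461]
blue [185.0583 194.4854] [ 0.0922 -0.0568  0.0178] -72.56283922278276
blue [233.3429 217.9143] [0.0917 0.055  0.0182] 71.71518817710653
blue [199.0125 220.7625] [ 0.0906 -0.0364 -0.0476] -142.5569926444222
blue [227.5435 235.5652] [ 0.0911  0.0341 -0.0492] 145.25406558975257
red [206.0526 190.7519] [0.0917 0.     0.0589] 0.040933761312375236
[0.4878 0.3067 0.1198] [0.4874 0.3063 0.1221]
[0.5012 0.3127 0.151 ] [0.5007 0.3122 0.1536]
media roi diff 10.285897435897436
```

View pics/s17.png

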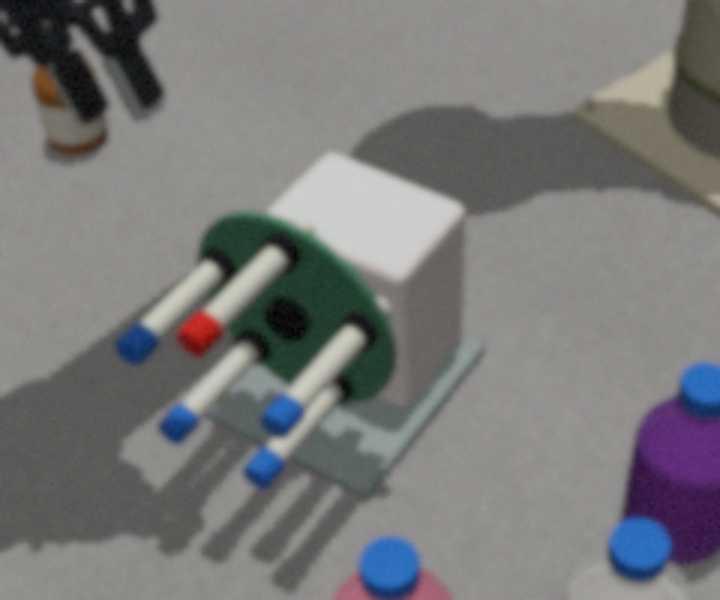

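View pics/t17.png

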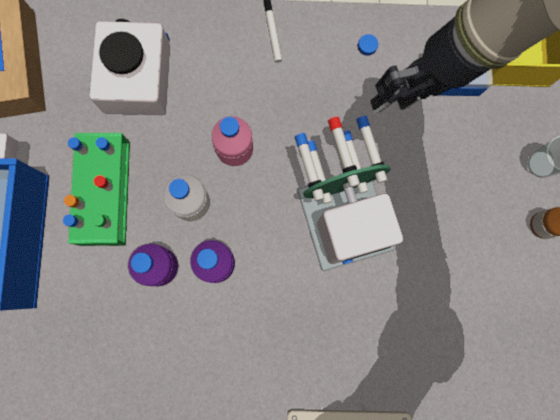

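The red cap is at the top, at scene pixel (206,191). The media bottle is still at top pixel (185,200), and the arm is clear.

```bash
python3 -c "
from workcell import *
print(hand_in())"
```

```text
the job is handed in; nothing more can be done
None
```

I turned the wheel until the red-capped tube was at the top, then released it, backed the arm off and handed the job in at about 13 s. I used two gripped strokes: about 75° on a blue-capped tube, then about 63° on the red tube itself.

**Last checks:**
- **Red tube:** it measured about 0° from vertical. The other four caps agreed within about 1.5°.
- **Wheel:** the cap angles stayed within about 1° between the picture taken after release and the one after the arm backed off, so it was still.
- **Media bottle:** it stands where it was, with depth readings within about 3 mm of the start. The picture difference over that area wasn't zero (mean 10 grey levels); I put that down to noise and lighting, but did not check.
- **Arm:** wrist force was about 0.5 N, so it was touching nothing.

**Disagreement with the description:** the first grasp closed on nothing. The stated fingertip position (25 mm ahead of the TCP) did not match the images. The grip actually worked about 24 mm behind the TCP, so I corrected for that from the pictures.

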